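# Hang the lipped bin on the louvre rail and slide it home

### The job

Lift the grey parts bin by its grip, lower it so that its rear lip catches over the top rail of the louvre rack, with the bin to the right of the end block and not yet touching its plunger, then, with the lip still on the rail, slide the bin left until it is fully home against the block with the plunger pushed in, and leave it hanging there. Work gently: feel for the rail and for the block, never push the bin hard against the rack or let it fall onto it, and do not disturb the tape measure, the label roll or the note pad.

Things in the scene. Friction and masses are not known exactly. Their poses are not given: they have to be found in the camera images.
- bin_grip (a point): Loose grey parts bin, 0.28-0.46 kg: centre of its carrying grip, an upright tab 12 mm thick (y), 56 long (x), pinched from above. Axes: z up, x to the bin's lipped rear, y left. Point is 102 mm above the bin's underside, 26 above its rim, 22 below the tab's top. From it the rear wall's outer face is 38 mm to +x, the front 46 to -x, the sides 40 to +-y. Weight hangs within 10 mm of below it.
- bin_lip (a point): Roof of the gap under the bin's rear lip, middle; 42.5 mm to +x of and 30 below bin_grip, same axes. Lip 70 mm long (y): a 4 mm flange at the rim reaches 13 mm back from the rear wall, then a 4 mm thick hook goes down, ending 12 mm below this point. The gap is 9 mm wide (x, 4.5 either side), open below; its roof rests on the rail when hung.
- rack: Bare steel louvre rack, fixed on the bench, 320 mm wide. Origin on the bench under the middle of the rails' front face; z up, x into the rack (away from the robot), y left along the rail. Two dark uprights behind, at y = +-120 mm, reach up to 170 mm. A lower louvre, leaning, its foot 2.5 mm proud of that face, backs the hung bin, which leans up to 0.06 rad. The rack bears at most 30 N from the bin.
- rack_rail (a point): Point on the front plane of the rack, 120 mm above its origin, same axes: the top rail's top edge is there on average, but is set 8 mm higher or lower at most; the true height is not measured: feel or look. Rail: upright strip, from here x = 0 to 4 mm, then an open slot to x = 18, then a plate, its top 14 mm above the rail's. A bin whose rear wall is 2.5 to 5 mm in front of the rail's face hooks.
- rack_block (a point): Point on the rack, 75 mm left of rack_rail, same axes: mean place of the right face of a dark end block clamped on the rail. It truly is up to 25 mm left or right of here (and as high or low as the rail); not measured: feel or look. The block is 26 mm long, stands 34 mm out in front of the rail's face, its top 6 mm above the rail's. It holds firm.
- plunger (a joint): White presence plunger, 12 mm round, in the right face of the end block, 18 mm below the rail's top edge and 18 mm in front of its face: 0 = out, 8 mm proud to the right; 0.008 = pushed in flush. Light spring, 0.5 N at most: the hung bin's own friction holds it in.
- tape_measure_c (a point): Centre of the yellow tape measure, 38 x 68 x 62 mm, a loose bystander standing on the bench; leave it alone.
- label_roll_c (a point): Centre of the white label roll, 62 mm round, 60 mm high, a loose bystander standing on the bench; leave it alone.
- note_pad_c (a point): Centre of the yellow note pad, 76 x 77 x 13 mm, a loose bystander lying on the bench; leave it alone.

How it is judged (in metres and radians):
On the way:
1. the bin bears on the rail with its lip down over it, right of the end block, its plunger still out (x of bin_grip in the frame of rack between -0.054 and -0.036 m and angle between the y axis of bin_grip and the y axis of rack, either way round below 0.1 rad and z of bin_grip in the frame of rack between 0.137 and 0.163 m and angle between bin_grip's own z axis and vertical below 0.12 rad and contact force between bin and rack above 1 N and value of joint plunger below 0.0015 m), for 0.2 s.
At the end, for the whole second after the job is handed in: The bin hangs at rest and released by its lip on the top rail, upright within 0.12 rad, square to the rack within 0.1 rad, its grip 36 to 54 mm in front of the rail's face and 137 to 163 mm above the bench, home against the end block: the plunger is pressed in by more than 6 of its 8 mm (x of bin_grip in the frame of rack between -0.054 and -0.036 m and angle between the y axis of bin_grip and the y axis of rack, either way round below 0.1 rad and value of joint plunger above 0.006 m and z of bin_grip in the frame of rack between 0.137 and 0.163 m and angle between bin_grip's own z axis and vertical below 0.12 rad and linear speed of bin below 0.02 m/s); the robot touches nothing.
It fails at once if the bin is pushed or dropped against the rack with more than 30 N (contact force between bin and rack above 30 N).
It fails at once if the bin is let go above the rail and falls (out of the fingers, off the bench, faster than 0.25 m/s) (contact force between the fingers and bin below 0.1 N and linear speed of bin above 0.25 m/s and z of bin_grip in the frame of rack above 0.115 m).
It fails at once if the tape measure is moved by more than 20 mm (distance of tape_measure_c from where it was at the start of the episode above 0.02 m).
It fails at once if the label roll is moved by more than 20 mm (distance of label_roll_c from where it was at the start of the episode above 0.02 m).
It fails at once if the note pad is moved by more than 20 mm (distance of note_pad_c from where it was at the start of the episode above 0.02 m).
It also fails if it takes over 51 s, if anything falls off the work surface, if the arm or the gripper's body presses on something with over 40 N, if the wrist force passes 120 N, or if a joint passes its speed limit or range.

### The arm

A 6-joint arm with a two-finger parallel gripper is mounted at the origin on a cart in front of the work surface, level with it; the furniture and walls round the work are solid. World frame = base frame: x ahead of the robot, y to its left, z up, the work surface at z = 0. Lengths are in mm, angles in rad, forces in N, time in s.
With the tool pointing down it reaches from about 350 to 875 mm from the base axis. Payload 4.2 kg.
Tool frame: the origin (TCP) lies midway between the tips of the shut fingers; the grasp point (between the pads) lies 19 mm behind it (arm.tcp_to_grasp is the distance from the TCP to the grasp point, in mm); z points along the fingers, y is the line along which they close (so a half turn about z gives the same grasp; the last joint's range is limited). The gripper opens to 85 mm and grips with 20 to 120 N. Pads are 22 mm wide; open, the fingers measure 114 mm over their backs; the gripper's body (76 mm by 85 mm) begins 54 mm behind the grasp point. The pads swing forward as they close: fully open they stand 13 mm farther back than shut.
Start: joints at [-0.847, 0.385, 0.008, 0, -1.194, -0.259], TCP at [280.164, -558.666, 231.312] pointing down, gripper open.
Joint ranges: [-3.14, 3.14], [-1.21, 2.06], [-1.07, 1.41], [-3.16, 2.05], [-2.99, -0.16], [-3.1, 3.1]. Speed limits (rad/s): [2.79, 2.79, 3.14, 3.14, 3.14, 3.14].

### API

Orientations are given as a unit quaternion [x, y, z, w].
In Python, from bench import arm gives the robot as it stands.
- The arm moves only by the tool arm_command, never from a script. Its argument "rows" is a list of rows, each a list of 2 entries, a list of its own where there are three numbers: the shift along the tool's x, y, z as a fraction of full scale, then the turn, a rotation vector about the tool's x, y, z as a fraction of full scale. In form: [[[x, y, z], [wx, wy, wz]], ...]. A call has 1 to 5 rows; each row is the pose to reach, as a shift and turn from the pose commanded when the call began, along the tool's axes at that moment, turning the shorter way round; what a row does not reach only later rows make up. Full scale, the value 1, is 0.25 m for a shift and 180 degrees for a turn. A row lasts 1/10 s, in which the tool goes at most 50 mm and 8.59 degrees, less where a joint would pass 70% of its speed; a pose out of reach is approached as far as the arm can. A call with a number of a shift or a turn outside -1 to 1 is refused whole. A call with a gripper value outside its range is refused whole. "grip" is the opening, from 0 (shut) to 1 (fully open), set as the call begins (left out, the last holds). The fingers move at their own pace and stop on an object; the grip force is fixed at half the most. Time passes only in rows, so rows that repeat a pose let the fingers close. It gives the time, the measured TCP pose, the force, the opening and the grip force at its end, in the units of the state.
- arm.read_state(): the state, without advancing time (a new reading comes with each control period).
- arm.get_image(name): name is "scene" or "top"; returns (picture, depth): 480x640x3 uint8, blue, green, red; 480x640 float32, mm along the optical axis (not along the pixel's ray), 0 where there is no reading.
- arm.camera_info(name): a dict with "fx", "fy", "cx", "cy" (pixels), "extrinsics" (4x4, takes a point from camera to world coordinates). Camera axes: x right, y down, z forward; pixel columns grow to the right and rows downward; lengths in mm; the calibration is good to about 2 mm. A picture is of the moment at which its call begins. camera_info takes no time and is no camera call.
- arm.job_done(): hands the job in; it is judged then, once.
Trained networks look in the newest picture that a camera, given by its name, has taken for a name from the list of things; names that differ only in an ending like _2 or _b are one class to them, and where a whole thing is asked for, a point or a joint stands for the part that bears it (a point fixed in the world has none). Each returns a list of dicts, best first, with "score" (0 to 1); they miss things now and then, are a little off and sometimes report something else, mostly with a low value. They report only what shows in the picture. A call takes as long as a camera call.
- arm.spot_in(camera, query): "position" ([column, row] in pixels, amid what is visible of it).
The state is a dict: "clock": time; "joints": joint angles; "joint_vel": joint speeds; "joint_efforts": joint torques, N m; "position": TCP position; "ee_rot": TCP orientation; "contact_force": force on the tool from outside, world axes, zero at the start; "wrist_torque": the same for the moment, N m; "gripper_width": finger opening in mm; "grasp_force": force on a finger pad.
Only numpy, scipy, OpenCV 4.12 (cv2) and the standard library are available. Lean on these libraries where they do the work, as an engineer would, in place of code of your own. Each camera call takes 0.05 s, during which the arm holds its last target. There are 200 camera calls.

## Working session

There is one attempt and no reset: what is moved stays moved. The work goes in short steps, Python scripts to look and compute and a tool call to move; the robot and the scene stay as the last step left them, time stands still between calls to the robot, and variables do not carry over. Pictures are saved under pics/ and viewed, at most 10 in all, crops included, and the job is handed in when it is done.

Besides the shell and the picture viewer there is one more tool, called after "Request:" as name(argument=value, ...), one argument or row to a line, values as JSON. arm_command: Moves the arm, as the interface text tells. Shift numbers are shares of 0.25 m and turn numbers shares of 180 degrees, none past 1 either way. Its arguments: {"type":"object","properties":{"rows":{"type":"array","items":{"type":"array"}},"grip":{"type":"number"}},"required":["rows"]}

```bash
mkdir -p pics; cat > h.py <<'E'
import numpy as np, cv2
from bench import arm
from scipy.spatial.transform import Rotation as R
def cloud(cam):
    img,d=arm.get_image(cam); k=arm.camera_info(cam)
    v,u=np.mgrid[0:480,0:640]
    p=np.stack([(u-k['cx'])/k['fx']*d,(v-k['cy'])/k['fy']*d,d,np.ones_like(d)],-1)
    return img,d,(p@np.array(k['extrinsics']).T)[...,:3]
E
python3 - <<'E'
from h import *
s=arm.read_state(); print({k:np.round(v,3) for k,v in s.items()})
for c in ('scene','top'):
    img,d,P=cloud(c); cv2.imwrite(f'pics/{c}0.png',img); np.savez(f'{c}0.npz',P=P,img=img)
    k=arm.camera_info(c); print(c,k['fx'],np.round(k['extrinsics'],3).tolist())
    for q in ('bin_grip','bin_lip','rack','rack_block','plunger','tape_measure_c','label_roll_c','note_pad_c'):
        for r in arm.spot_in(c,q)[:2]:
            u,v=np.round(r['position']).astype(int); print(q,u,v,round(r['score'],2),np.round(P[v,u]))
E
```

```text
{'clock': np.float64(0.0), 'joints': array([-8.470e-01,  3.860e-01,  7.000e-03, -1.000e-03, -1.194e+00,
       -2.590e-01]), 'joint_vel': array([ 0.002, -0.001, -0.001, -0.   ,  0.001, -0.001]), 'joint_efforts': array([ 1.0000e-03, -3.9229e+01,  1.8840e+01,  4.1860e+00, -5.0000e-03,
       -0.0000e+00]), 'position': array([ 279.892, -558.157,  230.224]), 'ee_rot': array([-0.23 ,  0.973,  0.001, -0.   ]), 'contact_force': array([-0.238,  0.187,  0.973]), 'wrist_torque': array([-0.031,  0.014,  0.011]), 'grasp_force': np.float64(0.0), 'gripper_width': np.float64(85.475)}
scene 520.7053374900944 [[0.59, -0.351, 0.727, -136.695], [-0.807, -0.238, 0.541, -755.183], [-0.017, -0.906, -0.423, 505.92], [0.0, 0.0, 0.0, 1.0]]
bin_grip 211 262 0.65 [ 422. -107.   68.]
bin_grip 375 301 0.55 [ 554. -373.   12.]
bin_lip 208 263 0.57 [ 414. -108.   70.]
rack 288 209 0.71 [689. -71.  74.]
tape_measure_c 344 337 0.98 [ 405. -405.   38.]
label_roll_c 392 338 0.58 [ 424. -475.   54.]
note_pad_c 376 301 0.58 [ 554. -375.   13.]
top 473.6726789441118 [[-0.141, -0.968, 0.207, 366.456], [-0.99, 0.139, -0.025, -220.645], [-0.004, -0.208, -0.978, 1071.945], [0.0, 0.0, 0.0, 1.0]]
bin_grip 427 277 0.59 [ 451. -470.   -1.]
bin_grip 251 300 0.58 [452. -76.  42.]
bin_lip 250 304 0.73 [443. -74.  52.]
rack 239 190 0.55 [677. -87. 119.]
rack_block 238 187 0.55 [692. -82.  93.]
plunger 370 229 0.4 [ 577. -359.   11.]
plunger 250 302 0.19 [448. -75.  54.]
tape_measure_c 403 292 0.82 [ 422. -400.   61.]
label_roll_c 248 298 0.72 [452. -79. 102.]
label_roll_c 424 271 0.6 [ 460. -452.   60.]
note_pad_c 373 229 0.57 [ 575. -366.   13.]
```

View pics/scene0.png

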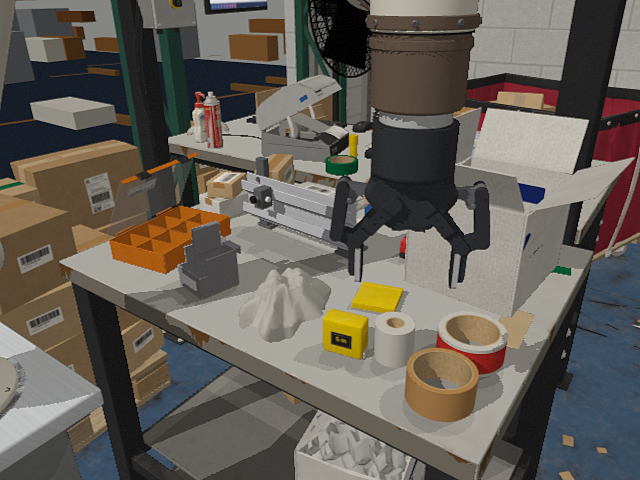

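View pics/top0.png

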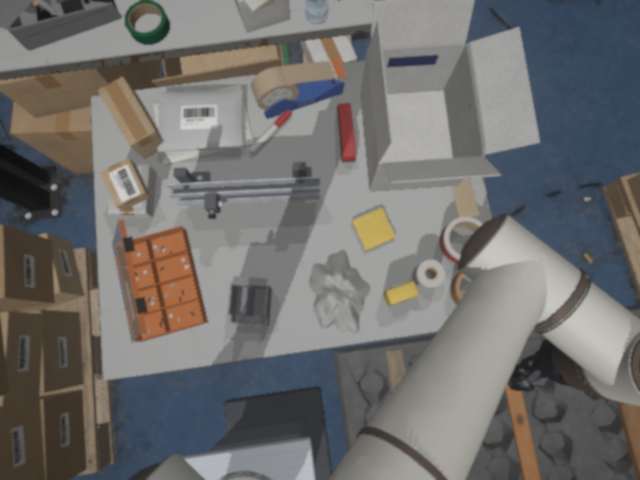

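The scene view shows the grey bin at (210,258) and the rack at (300,210), with the dark block near (262,190). The top view shows the bin at (251,301), the rack rails along row 190 and the block at (212,203). Next I'll extract the geometry from the depth clouds.

```bash
python3 - <<'E'
from h import *
for c in ('top','scene'):
    f=np.load(c+'0.npz'); P=f['P']; img=f['img']; x,y,z=P[...,0],P[...,1],P[...,2]
    print(c)
    b=(x>370)&(x<520)&(y>-160)&(y<-20)&(z>15)&(z<140)
    for lo,hi in((100,140),(80,100),(62,79)):
        q=P[b&(z>lo)&(z<hi)].astype(np.float32)
        if len(q)>8:
            r=cv2.minAreaRect(np.ascontiguousarray(q[:,:2])); print(' bin z',lo,hi,len(q),np.round(r[0]),np.round(r[1]),round(r[2],1),'med',np.round(np.median(q,0)),'zmax',np.percentile(q[:,2],[50,90,99]).round(1))
    b=(x>580)&(x<780)&(y>-260)&(y<100)&(z>85)&(z<200)
    q=P[b]; print(' rack n',len(q),q.min(0).round(),q.max(0).round())
    H=np.histogram(q[:,2],bins=np.arange(85,200,5)); print(dict(zip(H[1].astype(int).tolist(),H[0].tolist())))
    for lo,hi in((108,122),(122,130),(130,150),(150,190)):
        t=q[(q[:,2]>lo)&(q[:,2]<hi)]
        if len(t)>8:
            r=cv2.minAreaRect(np.ascontiguousarray(t[:,:2].astype(np.float32))); print('  z',lo,hi,len(t),np.round(r[0]),np.round(r[1]),round(r[2],1))
for c,(u0,v0,u1,v1),n in(('top',(150,150,340,340),4),('scene',(170,140,400,310),3.4)):
    i=np.load(c+'0.npz')['img'][v0:v1,u0:u1]; i=cv2.resize(i,None,fx=n if n==3.4 else 3.1,fy=n if n==3.4 else 3.1,interpolation=cv2.INTER_CUBIC); cv2.imwrite(f'pics/{c}_crop.png',i); print(i.shape)
E
```

```text
top
 bin z 100 140 218 [448. -72.] [13. 55.] 79.3 med [447. -74. 123.] zmax [123.2 126.3 128.3]
 bin z 80 100 57 [458. -75.] [73. 74.] 81.7 med [455. -77.  86.] zmax [85.7 97.2 99.4]
 bin z 62 79 438 [460. -74.] [80. 79.] 78.7 med [484. -79.  76.] zmax [76.1 78.2 78.9]
 rack n 2981 [ 628. -256.   85.] [725.  63. 176.]
{85: 202, 90: 279, 95: 151, 100: 223, 105: 258, 110: 247, 115: 369, 120: 313, 125: 223, 130: 315, 135: 38, 140: 25, 145: 30, 150: 19, 155: 28, 160: 32, 165: 84, 170: 144, 175: 1, 180: 0, 185: 0, 190: 0}
  z 108 122 843 [661. -93.] [318.  87.] 80.1
  z 122 130 410 [670. -93.] [316.  73.] 80.7
  z 130 150 408 [699. -97.] [318.  26.] 84.4
  z 150 190 308 [704. -99.] [265.  20.] 84.6
scene
 bin z 100 140 408 [446. -73.] [15. 58.] 79.0 med [442. -75. 114.] zmax [114.  123.4 125. ]
 bin z 80 100 277 [445. -76.] [12. 56.] 71.6 med [442. -76.  90.] zmax [90.1 98.2 99.6]
 bin z 62 79 711 [457. -74.] [84. 81.] 78.5 med [451. -85.  71.] zmax [71.1 76.4 78.4]
 rack n 2562 [ 624. -255.   85.] [723.  66. 171.]
{85: 101, 90: 92, 95: 192, 100: 232, 105: 256, 110: 418, 115: 395, 120: 287, 125: 231, 130: 142, 135: 28, 140: 27, 145: 27, 150: 27, 155: 25, 160: 31, 165: 47, 170: 4, 175: 0, 180: 0, 185: 0, 190: 0}
  z 108 122 1020 [657. -93.] [321.  74.] 84.9
  z 122 130 416 [668. -92.] [318.  73.] 80.8
  z 130 150 224 [698. -96.] [320.  26.] 84.0
  z 150 190 134 [703. -96.] [266.  22.] 85.4
(589, 589, 3)
(578, 782, 3)
```

View pics/top_crop.png

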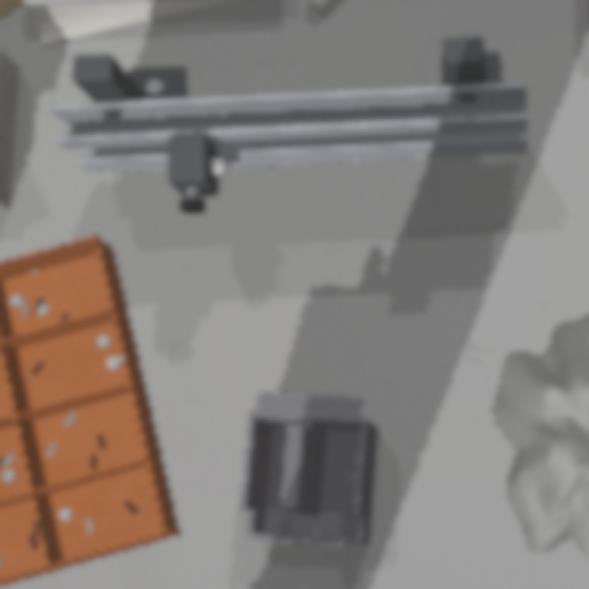

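View pics/scene_crop.png

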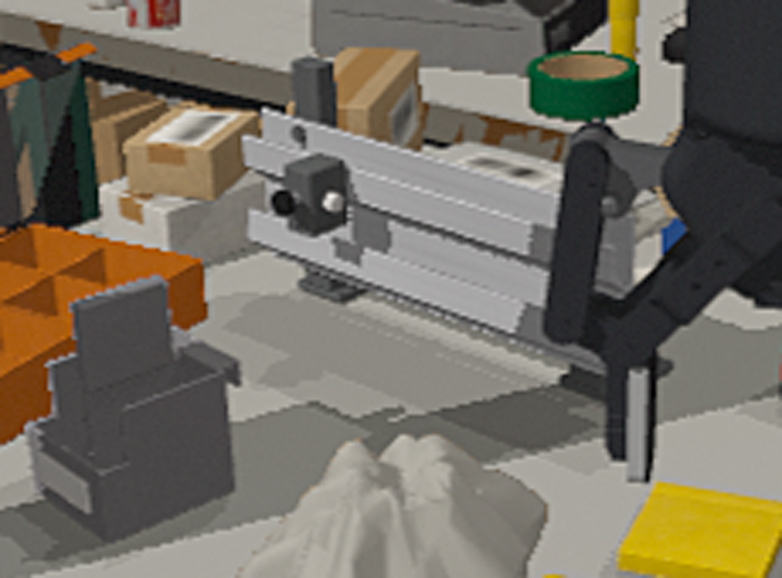

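The crops show the tab upright in the bin with its lip toward the rack, and the block with its knob and white plunger near the rail's left end. Now to refine the rail, the block and the grip.

```bash
python3 - <<'E'
from h import *
D={c:np.load(c+'0.npz') for c in('top','scene')}
# yaw from block-free front face of the rail (scene) & plate
for c in D:
    P=D[c]['P'];x,y,z=P[...,0],P[...,1],P[...,2]
    for nm,lo,hi in(('plate',127,140),('rail',98,116)):
        q=P[(x>600)&(x<760)&(y>-220)&(y<0)&(z>lo)&(z<hi)]
        for it in range(6):
            k=np.polyfit(q[:,1],q[:,0],1); r=q[:,0]-np.polyval(k,q[:,1]); q=q[abs(r)<max(4,2*r.std()*0.8)]
        print(c,nm,len(q),'yaw deg',round(np.degrees(-np.arctan(k[0])),2),'x at y=-95',round(np.polyval(k,-95),1),'res',round(r.std(),1))
yaw=np.radians(-5.6); ex=np.array([np.cos(yaw),np.sin(yaw)]); ey=np.array([-ex[1],ex[0]]); O=np.array([670,-95.])
for c in D:
    P=D[c]['P']; xr=(P[...,:2]-O)@ex; yr=(P[...,:2]-O)@ey; z=P[...,2]
    print(c,'profile right half')
    m=(abs(yr+50)<50)&(abs(xr)<60)&(z>60)&(z<150)
    for a in range(-24,36,3):
        t=z[m&(xr>=a)&(xr<a+3)]
        if len(t)>5: print('  xr',a,len(t),np.percentile(t,[5,50,90]).round(1))
    m=(xr>-60)&(xr<-8)&(z>85)&(z<140)&(abs(yr)<165)
    q=np.c_[xr[m],yr[m],z[m]]; print(' proud pts',len(q)); 
    for a in range(-48,-6,4):
        t=q[(q[:,0]>=a)&(q[:,0]<a+4)]
        if len(t): print('  xr',a,len(t),'y',np.percentile(t[:,1],[2,50,98]).round(1),'z',np.percentile(t[:,2],[5,50,95]).round(1))
    # tab
    q=P[(P[...,0]>400)&(P[...,0]<500)&(P[...,1]>-120)&(P[...,1]<-30)&(z>104)&(z<140)]
    cc=q[:,:2].mean(0);w=np.linalg.svd(q[:,:2]-cc)[2][0]; print(' tab yaw',np.degrees(np.arctan2(w[1],w[0])).round(1)%180)
E
```

```text
top plate 260 yaw deg -5.3 x at y=-95 692.0 res 1.4
top rail 461 yaw deg -5.9 x at y=-95 682.9 res 8.9
scene plate 182 yaw deg -5.26 x at y=-95 688.9 res 1.4
scene rail 482 yaw deg -5.19 x at y=-95 670.6 res 1.5
top profile right half
  xr 0 88 [ 61.1 107.7 119. ]
  xr 3 193 [ 61.7 108.2 120. ]
  xr 6 32 [ 61.   63.9 117.3]
  xr 12 8 [93.7 94.5 94.8]
  xr 15 43 [89.6 91.7 93.6]
  xr 18 201 [ 88.1 105.8 129.9]
  xr 21 222 [ 91.2 119.  133.7]
  xr 24 10 [129.7 131.7 132.3]
 proud pts 280
  xr -48 20 y [61.7 68.7 75.8] z [100.1 110.  114.3]
  xr -44 14 y [61.3 67.9 75.3] z [108.4 110.7 113.6]
  xr -40 7 y [62.8 67.3 71.7] z [103.6 108.3 110.2]
  xr -36 10 y [64.9 67.4 71.7] z [103.5 107.5 117.6]
  xr -32 68 y [56.8 66.  80.3] z [ 88.3 113.5 125.9]
  xr -28 32 y [56.2 65.9 80.6] z [ 98.3 123.8 127.1]
  xr -24 32 y [50.1 62.7 80. ] z [ 93.7 123.2 127.4]
  xr -20 35 y [49.3 61.2 78.8] z [102.7 123.2 126.9]
  xr -16 32 y [49.9 61.2 80.5] z [106.1 123.6 125.5]
  xr -12 27 y [53.4 66.1 81.2] z [103.4 124.1 126.2]
 tab yaw 169.0
scene profile right half
  xr -3 107 [ 61.6 106.3 115.8]
  xr 0 296 [ 61.4 104.3 116.1]
  xr 3 66 [ 61.9  99.2 116.8]
  xr 6 14 [ 89.6  90.9 107.8]
  xr 9 10 [87.2 88.4 89.8]
  xr 12 13 [70.8 86.  86.9]
  xr 15 201 [ 62.6  84.7 128.3]
  xr 18 454 [ 62.3 112.1 129.3]
  xr 21 40 [ 64.2 116.1 130.8]
 proud pts 349
  xr -48 13 y [60.9 64.3 68.2] z [ 98.3 105.5 110.3]
  xr -44 5 y [61.6 64.7 70.1] z [105.1 110.2 111.4]
  xr -40 5 y [63.9 69.3 77. ] z [ 96.4 104.7 116.7]
  xr -36 100 y [56.3 67.2 81.6] z [ 86.2 107.5 122.6]
  xr -32 45 y [56.  60.  76.7] z [ 87.5 113.  124.5]
  xr -28 26 y [55.1 58.6 68.9] z [ 86.4 101.2 123.8]
  xr -24 41 y [49.2 58.  80.4] z [ 94.9 104.6 123.8]
  xr -20 33 y [50.2 58.1 79.5] z [ 89.1 109.4 124.6]
  xr -16 25 y [50.6 58.6 77.9] z [ 87.8 114.9 123.9]
  xr -12 22 y [55.9 59.7 75.6] z [ 87.2 115.  124. ]
 tab yaw 167.2
```

Request:
arm_command(
  rows=[
    [[-0.14, 0.138, 0.0], [0, 0, 0.042]],
    [[-0.28, 0.276, 0.02], [0, 0, 0.084]],
    [[-0.42, 0.414, 0.04], [0, 0, 0.126]],
    [[-0.56, 0.552, 0.06], [0, 0, 0.168]],
    [[-0.7, 0.69, 0.08], [0, 0, 0.209]],
  ],
  grip=0.7,
)

```text
clock: 1.4
position: [358.0, -329.7, 212.0]
ee_rot: [0.093, 0.996, -0.0, 0.0]
contact_force: [1.0, 1.2, -0.5]
gripper_width: 60.2
grasp_force: 0.0
```

```bash
cat >> h.py <<'E'
def plan(target,yawx,base=None,quiet=False):
    """shift/turn fractions from commanded pose ~ measured (or base pos given) to TCP target, tool down, tool x at yawx deg"""
    s=arm.read_state(); r=R.from_quat(s['ee_rot']); p=np.array(s['position'] if base is None else base,float)
    a=np.radians(yawx); X=np.array([np.cos(a),np.sin(a),0]); Z=np.array([0,0,-1.]); T=R.from_matrix(np.c_[X,np.cross(Z,X),Z])
    print('t',round(float(s['clock']),2),'pos',np.round(s['position'],1),'yawx',np.degrees(np.arctan2(*r.as_matrix()[[1,0],0])).round(2),'F',np.round(s['contact_force'],1),'M',np.round(s['wrist_torque'],2),'w',np.round(s['gripper_width'],1),'g',np.round(s['grasp_force'],1))
    print('shift',np.round(r.inv().apply(np.array(target)-p)/250,4),'turn',np.round((r.inv()*T).as_rotvec()/np.pi,4))
E
python3 -c "
from h import *
plan([447,-73,190],169)"
```

```text
t 1.4 pos [ 358.  -329.7  212. ] yawx 169.35 F [ 1.   1.2 -0.5] M [ 0.04 -0.08  0.03] w 60.2 g 0.0
shift [-0.1601  1.0748  0.0879] turn [-0.0001  0.0002  0.0019]
```

Request:
arm_command(
  rows=[
    [[-0.03, 0.19, 0.0], [0, 0, 0]],
    [[-0.06, 0.38, 0.02], [0, 0, 0]],
    [[-0.09, 0.57, 0.04], [0, 0, 0]],
    [[-0.12, 0.76, 0.06], [0, 0, 0]],
    [[-0.15, 0.95, 0.08], [0, 0, 0.002]],
  ],
)

```text
clock: 1.9
position: [437.7, -102.6, 192.3]
ee_rot: [0.093, 0.996, 0.0, 0.001]
contact_force: [1.0, 0.3, 0.3]
gripper_width: 59.7
grasp_force: 0.0
```

Request:
arm_command(
  rows=[
    [[0, 0.06, 0], [0, 0, 0]],
    [[0, 0.06, 0], [0, 0, 0]],
  ],
)

```text
clock: 2.1
position: [440.7, -87.8, 192.1]
ee_rot: [0.091, 0.996, 0.0, 0.0]
contact_force: [-0.1, 0.8, 0.4]
gripper_width: 59.5
grasp_force: 0.0
```

```bash
python3 - <<'E'
from h import *
plan([447,-73,87],169)
img,d,P=cloud('scene')
cv2.imwrite('pics/scene1.png',cv2.resize(img[120:320,120:360],None,fx=3,fy=3,interpolation=cv2.INTER_CUBIC))
E
```

```text
t 2.1 pos [440.7 -87.8 192.1] yawx 169.53 F [-0.1  0.8  0.4] M [-0.06  0.03  0.03] w 59.5 g 0.0
shift [-0.0139  0.0629  0.4202] turn [0.0001 0.0001 0.0029]
```

View pics/scene1.png

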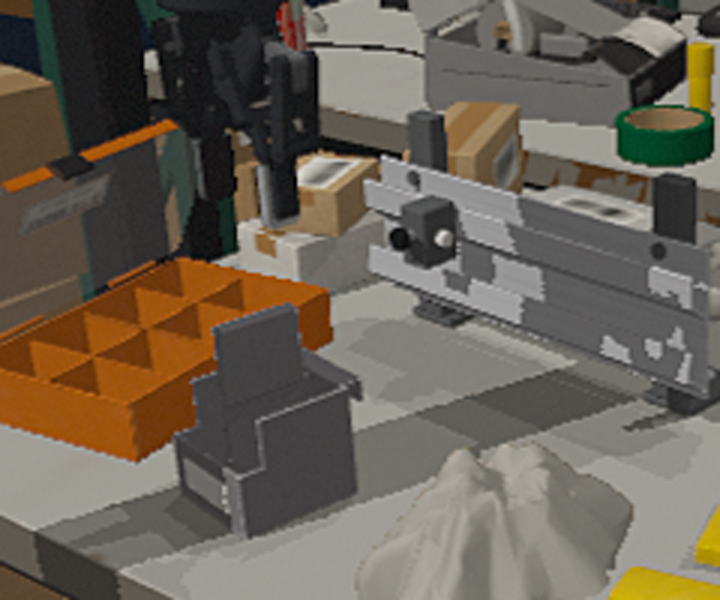

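The picture shows the open fingers above the bin at crop (280,200), still settling, with the scene unchanged. Next I descend partway and re-read.

Request:
arm_command(
  rows=[
    [[0, 0, 0.08], [0, 0, 0]],
    [[0, 0, 0.16], [0, 0, 0]],
    [[0, 0, 0.16], [0, 0, 0]],
    [[0, 0, 0.16], [0, 0, 0]],
  ],
)

```text
clock: 2.55
position: [440.0, -90.7, 152.3]
ee_rot: [0.094, 0.996, -0.0, -0.0]
contact_force: [0.7, -1.4, -0.6]
gripper_width: 59.7
grasp_force: 0.0
```

```bash
python3 - <<'E'
from h import *
plan([447,-73,87],169)
E
```

```text
t 2.55 pos [440.  -90.7 152.3] yawx 169.22 F [ 0.7 -1.4 -0.6] M [ 0.01 -0.06 -0.01] w 59.7 g 0.0
shift [-0.0141  0.075   0.2611] turn [-0.0002 -0.      0.0012]
```

Request:
arm_command(
  rows=[
    [[-0.014, 0.075, 0.0], [0, 0, 0]],
    [[-0.014, 0.075, 0.06], [0, 0, 0]],
    [[-0.014, 0.075, 0.12], [0, 0, 0]],
    [[-0.014, 0.075, 0.12], [0, 0, 0]],
    [[-0.014, 0.075, 0.12], [0, 0, 0]],
  ],
)

```text
clock: 3.05
position: [447.7, -72.3, 123.0]
ee_rot: [0.093, 0.996, -0.0, 0.001]
contact_force: [0.3, 0.1, -0.4]
gripper_width: 60.3
grasp_force: 0.0
```

```bash
python3 - <<'E'
from h import *
plan([447,-73,87],169)
E
```

```text
t 3.05 pos [447.7 -72.3 123. ] yawx 169.28 F [ 0.3  0.1 -0.4] M [-0.01 -0.02  0.04] w 60.3 g 0.0
shift [ 0.0025 -0.0031  0.1439] turn [0.     0.0005 0.0015]
```

Request:
arm_command(
  rows=[
    [[0.002, -0.003, 0.05], [0, 0, 0.001]],
    [[0.002, -0.003, 0.1], [0, 0, 0.001]],
    [[0.002, -0.003, 0.144], [0, 0, 0.001]],
    [[0.002, -0.003, 0.144], [0, 0, 0.001]],
  ],
)

```text
clock: 3.45
position: [446.3, -72.9, 86.0]
ee_rot: [0.095, 0.995, -0.0, -0.0]
contact_force: [-0.2, -0.0, 0.6]
gripper_width: 59.8
grasp_force: 0.0
```

Request:
arm_command(
  rows=[
    [[0, 0, 0], [0, 0, 0]],
    [[0, 0, 0], [0, 0, 0]],
    [[0, 0, 0], [0, 0, 0]],
    [[0, 0, 0], [0, 0, 0]],
    [[0, 0, 0], [0, 0, 0]],
  ],
  grip=0,
)

```text
clock: 3.95
position: [446.9, -72.5, 86.6]
ee_rot: [0.095, 0.996, 0.0, 0.001]
contact_force: [-0.9, 1.2, 4.2]
gripper_width: 11.2
grasp_force: 61.6
```

```bash
python3 - <<'E'
from h import *
plan([447,-73,87],169)
E
```

```text
t 3.95 pos [446.9 -72.5  86.6] yawx 169.13 F [-0.9  1.2  4.2] M [ 0.22  0.17 -0.04] w 11.2 g 61.6
shift [-0.0008 -0.0018 -0.0017] turn [0.0001 0.0004 0.0007]
```

Request:
arm_command(
  rows=[
    [[0, 0, -0.04], [0, 0, 0]],
    [[0, 0, -0.12], [0, 0, 0]],
    [[0, 0, -0.22], [0, 0, 0]],
    [[0, 0, -0.32], [0, 0, 0]],
    [[0, 0, -0.32], [0, 0, 0]],
  ],
)

```text
clock: 4.45
position: [448.1, -72.5, 168.8]
ee_rot: [0.095, 0.996, 0.001, 0.003]
contact_force: [0.0, 1.1, -4.6]
gripper_width: 11.6
grasp_force: 60.7
```

```bash
python3 - <<'E'
from h import *
plan([600,-101,162],174.75)
E
```

```text
t 4.45 pos [448.1 -72.5 168.8] yawx 169.13 F [ 0.   1.1 -4.6] M [ 0.02 -0.21 -0.02] w 11.6 g 60.7
shift [-0.618   0.0024  0.0311] turn [ 0.0006  0.0021 -0.0312]
```

Request:
arm_command(
  rows=[
    [[-0.1, 0, 0], [0, 0, -0.007]],
    [[-0.22, 0, 0], [0, 0, -0.015]],
    [[-0.36, 0, 0], [0, 0, -0.023]],
    [[-0.5, 0.001, 0], [0, 0, -0.031]],
    [[-0.58, 0.002, 0], [0, 0, -0.031]],
  ],
)

```text
clock: 4.95
position: [589.9, -99.9, 163.2]
ee_rot: [0.047, 0.999, 0.0, -0.002]
contact_force: [-0.2, 1.7, -4.2]
gripper_width: 11.5
grasp_force: 60.6
```

Request:
arm_command(
  rows=[
    [[-0.03, 0, 0], [0, 0, 0]],
    [[-0.03, 0, 0], [0, 0, 0]],
    [[-0.03, 0, 0], [0, 0, 0]],
    [[-0.03, 0, 0], [0, 0, 0]],
  ],
)

```text
clock: 5.35
position: [594.9, -100.0, 165.6]
ee_rot: [0.046, 0.999, 0.0, -0.001]
contact_force: [-0.0, -0.8, -4.3]
gripper_width: 11.6
grasp_force: 60.6
```

```bash
python3 - <<'E'
from h import *
plan([607,-101,162],174.75)
yaw=np.radians(-5.25); ex=np.array([np.cos(yaw),np.sin(yaw)]); ey=np.array([-ex[1],ex[0]]); O=np.array([670.8,-95.])
for c in('top','scene'):
    img,d,P=cloud(c); np.savez(c+'2.npz',P=P,img=img); xr=(P[...,:2]-O)@ex; yr=(P[...,:2]-O)@ey; z=P[...,2]
    m=(xr>-130)&(xr<-3)&(abs(yr+12)<60)&(z>70)&(z<153)
    print(c,m.sum())
    for lo in range(74,154,8):
        t=m&(z>=lo)&(z<lo+8)
        if t.sum()>5: print(' z',lo,t.sum(),'xr',np.percentile(xr[t],[1,50,99]).round(1),'yr',np.percentile(yr[t],[1,50,99]).round(1))
img=np.load('scene2.npz')['img']; a=cv2.resize(img[140:260,200:360],None,fx=4.8,fy=4.8,interpolation=cv2.INTER_CUBIC)
cv2.imwrite('pics/scene2.png',a)
E
```

```text
t 5.35 pos [ 594.9 -100.   165.6] yawx 174.69 F [-0.  -0.8 -4.3] M [-0.03  0.01 -0.  ] w 11.6 g 60.6
shift [-0.0486  0.0006  0.0145] turn [ 0.     -0.0005 -0.0003]
top 1042
 z 74 82 xr [-119.7  -91.6  -57.2] yr [-51.4 -19.8  24.6]
 z 82 468 xr [-120.5  -90.5  -55.6] yr [-51.3 -17.9  24.5]
 z 90 56 xr [-122.6  -95.9  -57.4] yr [-51.9 -14.8  25.6]
 z 98 66 xr [-122.7 -106.7  -69. ] yr [-51.8 -14.6  24.7]
 z 106 67 xr [-122.5 -120.1  -57.5] yr [-51.9 -10.9  25. ]
 z 114 97 xr [-122.1 -109.   -73.3] yr [-51.8 -14.   26.3]
 z 122 121 xr [-120.7 -117.1  -69.9] yr [-51.7  -9.4  27.8]
 z 130 30 xr [-101.9  -91.2  -65.8] yr [-51.9 -14.9  26.6]
 z 138 20 xr [-102.2  -91.8  -35.2] yr [-51.9  24.1  24.6]
 z 146 35 xr [-102.8  -84.7  -24.7] yr [-51.8 -37.2  26.6]
scene 2210
 z 74 47 xr [-122.8 -107.5  -43. ] yr [-51.4 -48.1  24.5]
 z 82 210 xr [-124.  -116.7  -41.4] yr [-52.4 -48.7  26.1]
 z 90 194 xr [-125.4 -117.3  -41.8] yr [-52.7 -48.8  27.2]
 z 98 237 xr [-126.1 -107.4  -39.4] yr [-53.3 -48.   28.2]
 z 106 279 xr [-126.   -98.2  -41.9] yr [-52.5 -28.   28.6]
 z 114 322 xr [-124.  -100.   -37.8] yr [-52.  -19.9  27.8]
 z 122 249 xr [-123.2  -92.2  -40.8] yr [-52.6 -23.1  28.6]
 z 130 191 xr [-105.9  -85.1  -40.1] yr [-52.2 -14.6  28.3]
 z 138 250 xr [-104.4  -77.7  -28.6] yr [-52.1 -14.8  28.2]
 z 146 231 xr [-104.4  -74.3  -26.6] yr [-52.  -19.9  28.3]
```

View pics/scene2.png

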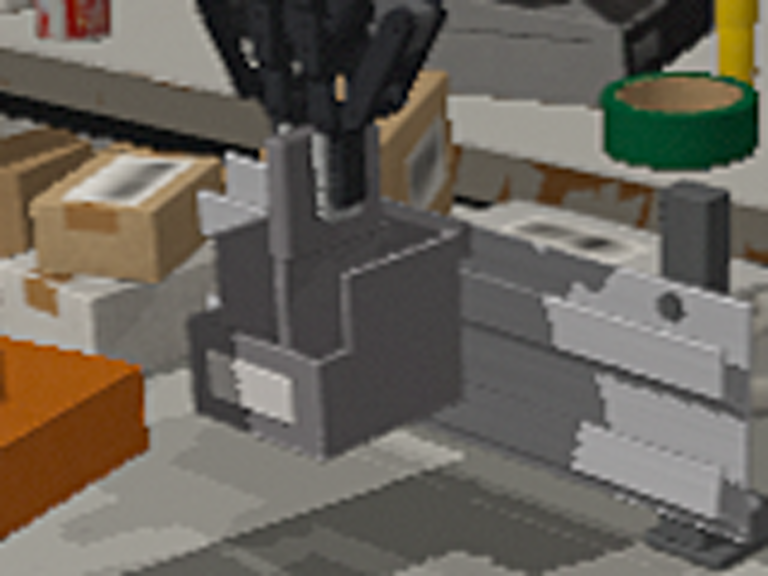

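The picture shows the bin held upright at crop (330,320), in front of and clear of the rack, right of the block. Next I lower it so that the hook's outer face can feel the rail's front face.

Request:
arm_command(
  rows=[
    [[-0.02, 0, 0.05], [0, 0, 0]],
    [[-0.05, 0, 0.1], [0, 0, 0]],
    [[-0.075, 0, 0.12], [0, 0, 0]],
    [[-0.075, 0, 0.12], [0, 0, 0]],
    [[-0.075, 0, 0.12], [0, 0, 0]],
  ],
)

```text
clock: 5.95
position: [615.1, -102.1, 135.3]
ee_rot: [0.046, 0.999, -0.0, -0.001]
contact_force: [-0.4, 0.2, -3.4]
gripper_width: 11.2
grasp_force: 60.5
```

Request:
arm_command(
  rows=[
    [[-0.003, 0, 0], [0, 0, 0]],
    [[-0.006, 0, 0], [0, 0, 0]],
    [[-0.006, 0, 0], [0, 0, 0]],
  ],
)

```text
clock: 6.25
position: [616.7, -102.1, 136.4]
ee_rot: [0.046, 0.999, 0.0, 0.0]
contact_force: [0.9, 0.1, -4.0]
gripper_width: 11.1
grasp_force: 60.5
```

```bash
python3 - <<'E'
from h import *
plan([620,-101,135],174.75)
E
```

```text
t 6.25 pos [ 616.7 -102.1  136.4] yawx 174.69 F [ 0.9  0.1 -4. ] M [0.   0.   0.02] w 11.1 g 60.5
shift [-0.0129  0.0056  0.0056] turn [ 0.      0.0003 -0.0003]
```

Request:
arm_command(
  rows=[
    [[-0.004, 0, 0], [0, 0, 0]],
    [[-0.004, 0, 0], [0, 0, 0]],
    [[-0.004, 0, 0], [0, 0, 0]],
  ],
)

```text
clock: 6.55
position: [617.4, -102.2, 136.0]
ee_rot: [0.046, 0.999, 0.0, 0.0]
contact_force: [0.0, 0.9, -4.4]
gripper_width: 11.5
grasp_force: 60.5
```

Request:
arm_command(
  rows=[
    [[-0.004, 0, 0], [0, 0, 0]],
    [[-0.004, 0, 0], [0, 0, 0]],
    [[-0.004, 0, 0], [0, 0, 0]],
  ],
)

```text
clock: 6.85
position: [618.5, -102.3, 135.9]
ee_rot: [0.046, 0.999, -0.0, -0.0]
contact_force: [0.5, 0.3, -4.0]
gripper_width: 11.4
grasp_force: 60.5
```

Request:
arm_command(
  rows=[
    [[-0.004, 0, 0], [0, 0, 0]],
    [[-0.004, 0, 0], [0, 0, 0]],
    [[-0.004, 0, 0], [0, 0, 0]],
  ],
)

```text
clock: 7.15
position: [619.5, -102.4, 135.9]
ee_rot: [0.046, 0.999, -0.0, -0.0]
contact_force: [0.2, -1.4, -4.1]
gripper_width: 10.9
grasp_force: 60.5
```

Request:
arm_command(
  rows=[
    [[-0.004, 0, 0], [0, 0, 0]],
    [[-0.004, 0, 0], [0, 0, 0]],
    [[-0.004, 0, 0], [0, 0, 0]],
  ],
)

```text
clock: 7.45
position: [619.7, -102.5, 135.7]
ee_rot: [0.046, 0.999, -0.0, -0.001]
contact_force: [-2.8, 0.1, -3.2]
gripper_width: 11.1
grasp_force: 60.6
```

Contact felt at TCP x ≈ 619.7. Now back off, raise, and advance over the rail.

Request:
arm_command(
  rows=[
    [[0.012, 0, 0], [0, 0, 0]],
    [[0.012, 0, -0.06], [0, 0, 0]],
    [[0.012, 0, -0.1], [0, 0, 0]],
    [[0.012, 0, -0.1], [0, 0, 0]],
    [[0.012, 0, -0.1], [0, 0, 0]],
  ],
)

```text
clock: 7.95
position: [617.7, -102.1, 161.1]
ee_rot: [0.046, 0.999, 0.0, 0.001]
contact_force: [-0.2, -0.4, -4.3]
gripper_width: 10.9
grasp_force: 60.6
```

Request:
arm_command(
  rows=[
    [[-0.012, 0, 0], [0, 0, 0]],
    [[-0.024, 0, 0], [0, 0, 0]],
    [[-0.036, 0, 0], [0, 0, 0]],
    [[-0.048, 0, 0], [0, 0, 0]],
    [[-0.048, 0, 0], [0, 0, 0]],
  ],
)

```text
clock: 8.45
position: [629.9, -103.4, 160.6]
ee_rot: [0.046, 0.999, -0.0, -0.0]
contact_force: [0.2, -0.8, -4.1]
gripper_width: 11.1
grasp_force: 60.6
```

Request:
arm_command(
  rows=[
    [[0, 0, 0], [0, 0, 0]],
    [[0, 0, 0], [0, 0, 0]],
  ],
)

```text
clock: 8.65
position: [629.2, -103.3, 160.8]
ee_rot: [0.046, 0.999, 0.0, -0.0]
contact_force: [0.1, 0.1, -3.9]
gripper_width: 11.0
grasp_force: 60.6
```

Request:
arm_command(
  rows=[
    [[0, 0, 0.016], [0, 0, 0]],
    [[0, 0, 0.032], [0, 0, 0]],
    [[0, 0, 0.044], [0, 0, 0]],
    [[0, 0, 0.052], [0, 0, 0]],
    [[0, 0, 0.056], [0, 0, 0]],
  ],
)

```text
clock: 9.15
position: [629.2, -103.3, 146.5]
ee_rot: [0.046, 0.999, -0.0, -0.0]
contact_force: [-0.4, -0.7, -3.3]
gripper_width: 11.6
grasp_force: 60.6
```

Request:
arm_command(
  rows=[
    [[0, 0, 0.004], [0, 0, 0]],
    [[0, 0, 0.008], [0, 0, 0]],
    [[0, 0, 0.008], [0, 0, 0]],
  ],
)

```text
clock: 9.45
position: [629.4, -103.3, 144.8]
ee_rot: [0.046, 0.999, -0.0, -0.0]
contact_force: [0.1, 0.6, -4.0]
gripper_width: 11.2
grasp_force: 60.6
```

Request:
arm_command(
  rows=[
    [[0, 0, 0.004], [0, 0, 0]],
    [[0, 0, 0.008], [0, 0, 0]],
    [[0, 0, 0.008], [0, 0, 0]],
  ],
)

```text
clock: 9.75
position: [629.3, -103.3, 142.7]
ee_rot: [0.046, 0.999, 0.0, -0.0]
contact_force: [-0.5, 0.3, -4.8]
gripper_width: 11.1
grasp_force: 60.6
```

Request:
arm_command(
  rows=[
    [[0, 0, 0.004], [0, 0, 0]],
    [[0, 0, 0.008], [0, 0, 0]],
    [[0, 0, 0.008], [0, 0, 0]],
  ],
)

```text
clock: 10.05
position: [629.2, -103.3, 140.6]
ee_rot: [0.046, 0.999, 0.0, -0.0]
contact_force: [-0.3, 0.8, -4.9]
gripper_width: 11.4
grasp_force: 60.6
```

Request:
arm_command(
  rows=[
    [[0, 0, 0.004], [0, 0, 0]],
    [[0, 0, 0.008], [0, 0, 0]],
    [[0, 0, 0.012], [0, 0, 0]],
    [[0, 0, 0.012], [0, 0, 0]],
  ],
)

```text
clock: 10.45
position: [629.3, -103.3, 137.7]
ee_rot: [0.046, 0.999, -0.0, -0.0]
contact_force: [-0.8, 0.2, -4.3]
gripper_width: 11.2
grasp_force: 60.6
```

Request:
arm_command(
  rows=[
    [[0, 0, 0.004], [0, 0, 0]],
    [[0, 0, 0.006], [0, 0, 0]],
    [[0, 0, 0.006], [0, 0, 0]],
  ],
)

```text
clock: 10.75
position: [629.3, -103.3, 136.3]
ee_rot: [0.046, 0.999, -0.0, -0.0]
contact_force: [-0.4, 0.3, -3.6]
gripper_width: 11.1
grasp_force: 60.6
```

Request:
arm_command(
  rows=[
    [[0, 0, 0.004], [0, 0, 0]],
    [[0, 0, 0.004], [0, 0, 0]],
    [[0, 0, 0.004], [0, 0, 0]],
  ],
)

```text
clock: 11.05
position: [629.4, -103.3, 135.4]
ee_rot: [0.046, 0.999, -0.0, 0.0]
contact_force: [0.2, -0.0, -4.1]
gripper_width: 11.1
grasp_force: 60.6
```

Request:
arm_command(
  rows=[
    [[0, 0, 0.004], [0, 0, 0]],
    [[0, 0, 0.004], [0, 0, 0]],
    [[0, 0, 0.004], [0, 0, 0]],
  ],
)

```text
clock: 11.35
position: [629.4, -103.3, 134.4]
ee_rot: [0.046, 0.999, 0.0, -0.0]
contact_force: [0.1, -0.0, -5.4]
gripper_width: 11.3
grasp_force: 60.6
```

Request:
arm_command(
  rows=[
    [[0, 0, 0.004], [0, 0, 0]],
    [[0, 0, 0.004], [0, 0, 0]],
    [[0, 0, 0.004], [0, 0, 0]],
  ],
)

```text
clock: 11.65
position: [629.4, -103.3, 133.4]
ee_rot: [0.046, 0.999, 0.0, -0.0]
contact_force: [0.5, 0.8, -4.7]
gripper_width: 11.0
grasp_force: 60.6
```

Request:
arm_command(
  rows=[
    [[0, 0, 0.004], [0, 0, 0]],
    [[0, 0, 0.004], [0, 0, 0]],
    [[0, 0, 0.004], [0, 0, 0]],
  ],
)

```text
clock: 11.95
position: [629.6, -103.4, 132.8]
ee_rot: [0.046, 0.999, -0.0, 0.0]
contact_force: [-1.5, 0.7, -1.9]
gripper_width: 11.3
grasp_force: 60.8
```

Request:
arm_command(
  rows=[
    [[0, 0, 0.003], [0, 0, 0]],
    [[0, 0, 0.003], [0, 0, 0]],
    [[0, 0, 0.003], [0, 0, 0]],
  ],
)

```text
clock: 12.25
position: [629.5, -103.3, 132.7]
ee_rot: [0.046, 0.999, -0.0, 0.0]
contact_force: [-3.7, 1.5, 4.4]
gripper_width: 11.4
grasp_force: 61.7
```

Request:
arm_command(
  rows=[
    [[0, 0, 0], [0, 0, 0]],
    [[0, 0, 0], [0, 0, 0]],
    [[0, 0, -0.001], [0, 0, 0]],
    [[0, 0, -0.001], [0, 0, 0]],
    [[0, 0, -0.001], [0, 0, 0]],
  ],
)

```text
clock: 12.75
position: [629.5, -103.3, 132.7]
ee_rot: [0.046, 0.999, -0.0, 0.0]
contact_force: [-4.9, 1.7, 6.0]
gripper_width: 11.2
grasp_force: 61.9
```

```bash
python3 - <<'E'
from h import *
plan([629.5,-103,132.7],174.75)
img,d,P=cloud('scene'); a=cv2.resize(img[140:260,230:390],None,fx=4.8,fy=4.8,interpolation=cv2.INTER_CUBIC)
cv2.imwrite('pics/scene3.png',a)
E
```

```text
t 12.75 pos [ 629.5 -103.3  132.7] yawx 174.7 F [-4.9  1.7  6. ] M [ 0.36  0.96 -0.  ] w 11.2 g 61.9
shift [ 0.0003  0.0013 -0.    ] turn [-0.      0.0002 -0.0003]
```

View pics/scene3.png

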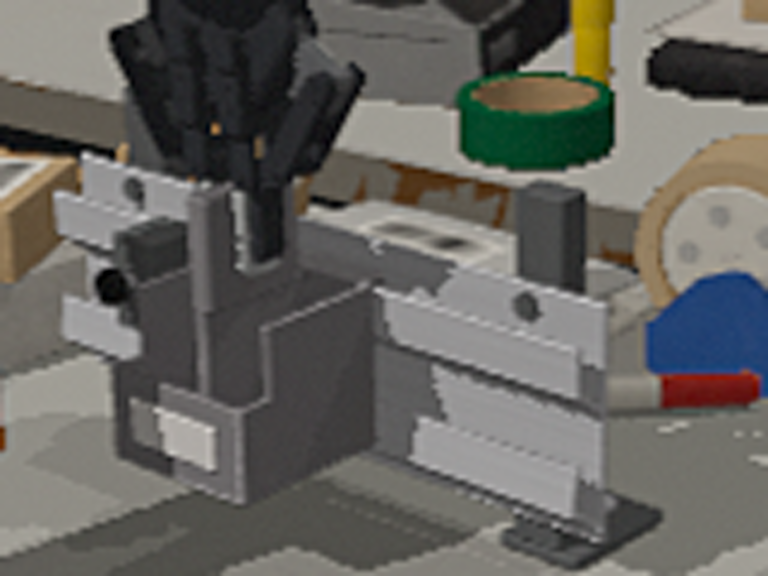

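The picture shows the bin hooked on the rail at crop (250,340), right of the block at (150,250). Now I ease the load a little and slide left.

Request:
arm_command(
  rows=[
    [[0.002, 0, -0.002], [0, 0, 0]],
    [[0.002, 0, -0.002], [0, 0, 0]],
    [[0.002, 0, -0.002], [0, 0, 0]],
  ],
)

```text
clock: 13.1
position: [629.5, -103.3, 132.7]
ee_rot: [0.046, 0.999, -0.0, 0.001]
contact_force: [-1.8, 1.4, 3.2]
gripper_width: 11.1
grasp_force: 61.6
```

Request:
arm_command(
  rows=[
    [[0, 0.01, 0], [0, 0, 0]],
    [[0, 0.02, 0], [0, 0, 0]],
    [[0, 0.02, 0], [0, 0, 0]],
  ],
)

```text
clock: 13.4
position: [630.0, -98.7, 132.6]
ee_rot: [0.046, 0.999, -0.0, 0.001]
contact_force: [0.3, -3.9, 3.6]
gripper_width: 11.9
grasp_force: 61.6
```

Request:
arm_command(
  rows=[
    [[0, 0.01, 0], [0, 0, 0]],
    [[0, 0.02, 0], [0, 0, 0]],
    [[0, 0.03, 0], [0, 0, 0]],
    [[0, 0.03, 0], [0, 0, 0]],
  ],
)

```text
clock: 13.8
position: [630.3, -90.5, 132.6]
ee_rot: [0.046, 0.999, 0.0, 0.0]
contact_force: [-0.8, -2.5, 4.3]
gripper_width: 11.3
grasp_force: 61.8
```

Request:
arm_command(
  rows=[
    [[0, 0.008, 0], [0, 0, 0]],
    [[0, 0.016, 0], [0, 0, 0]],
    [[0, 0.024, 0], [0, 0, 0]],
    [[0, 0.024, 0], [0, 0, 0]],
  ],
)

```text
clock: 14.2
position: [630.7, -84.6, 132.6]
ee_rot: [0.046, 0.999, 0.0, 0.0]
contact_force: [-0.8, -4.8, 5.0]
gripper_width: 11.3
grasp_force: 61.8
```

Request:
arm_command(
  rows=[
    [[0, 0.006, -0.001], [0, 0, 0]],
    [[0, 0.012, -0.001], [0, 0, 0]],
    [[0, 0.018, -0.001], [0, 0, 0]],
    [[0, 0.018, -0.001], [0, 0, 0]],
  ],
)

```text
clock: 14.6
position: [631.0, -80.2, 132.7]
ee_rot: [0.046, 0.999, 0.0, -0.0]
contact_force: [-0.3, -4.1, 4.1]
gripper_width: 11.7
grasp_force: 61.8
```

Request:
arm_command(
  rows=[
    [[0, 0.004, 0], [0, 0, 0]],
    [[0, 0.008, 0], [0, 0, 0]],
    [[0, 0.008, 0], [0, 0, 0]],
  ],
)

```text
clock: 14.9
position: [631.2, -78.4, 132.7]
ee_rot: [0.046, 0.999, -0.0, -0.0]
contact_force: [-0.4, -4.7, 4.0]
gripper_width: 11.6
grasp_force: 61.8
```

Request:
arm_command(
  rows=[
    [[0, 0.004, 0], [0, 0, 0]],
    [[0, 0.006, 0], [0, 0, 0]],
    [[0, 0.006, 0], [0, 0, 0]],
  ],
)

```text
clock: 15.2
position: [631.3, -77.0, 132.7]
ee_rot: [0.046, 0.999, -0.0, -0.0]
contact_force: [-0.1, -5.0, 4.1]
gripper_width: 11.4
grasp_force: 61.8
```

Request:
arm_command(
  rows=[
    [[0, 0.004, 0], [0, 0, 0]],
    [[0, 0.004, 0], [0, 0, 0]],
    [[0, 0.004, 0], [0, 0, 0]],
  ],
)

```text
clock: 15.5
position: [631.4, -75.9, 132.7]
ee_rot: [0.046, 0.999, -0.0, -0.0]
contact_force: [-0.4, -4.8, 4.0]
gripper_width: 11.2
grasp_force: 61.8
```

Request:
arm_command(
  rows=[
    [[0, 0.004, 0], [0, 0, 0]],
    [[0, 0.004, 0], [0, 0, 0]],
    [[0, 0.004, 0], [0, 0, 0]],
  ],
)

```text
clock: 15.8
position: [631.5, -74.9, 132.7]
ee_rot: [0.046, 0.999, -0.0, -0.0]
contact_force: [-1.2, -5.2, 4.2]
gripper_width: 11.0
grasp_force: 61.8
```

Request:
arm_command(
  rows=[
    [[0, 0.004, 0], [0, 0, 0]],
    [[0, 0.004, 0], [0, 0, 0]],
    [[0, 0.004, 0], [0, 0, 0]],
  ],
)

```text
clock: 16.1
position: [631.6, -74.5, 132.7]
ee_rot: [0.046, 0.999, -0.0, -0.0]
contact_force: [0.0, -7.1, 3.6]
gripper_width: 11.5
grasp_force: 61.9
```

Force is rising and the advance has slowed, so this looks like the block. One more small step to confirm.

Request:
arm_command(
  rows=[
    [[0, 0.002, 0], [0, 0, 0]],
    [[0, 0.002, 0], [0, 0, 0]],
    [[0, 0.002, 0], [0, 0, 0]],
  ],
)

```text
clock: 16.4
position: [631.6, -74.4, 132.7]
ee_rot: [0.046, 0.999, -0.001, -0.0]
contact_force: [0.3, -8.2, 4.2]
gripper_width: 11.2
grasp_force: 61.8
```

Request:
arm_command(
  rows=[
    [[0, 0.002, 0], [0, 0, 0]],
    [[0, 0.002, 0], [0, 0, 0]],
    [[0, 0.002, 0], [0, 0, 0]],
  ],
)

```text
clock: 16.7
position: [631.6, -74.4, 132.7]
ee_rot: [0.047, 0.999, -0.001, -0.0]
contact_force: [-0.2, -9.3, 3.7]
gripper_width: 11.1
grasp_force: 61.8
```

Request:
arm_command(
  rows=[
    [[0, -0.002, -0.001], [0, 0, 0]],
    [[0, -0.002, -0.002], [0, 0, 0]],
    [[0, -0.002, -0.002], [0, 0, 0]],
  ],
)

```text
clock: 17.0
position: [631.5, -74.4, 132.7]
ee_rot: [0.047, 0.999, -0.001, -0.0]
contact_force: [0.7, -8.1, 1.4]
gripper_width: 11.4
grasp_force: 61.4
```

Request:
arm_command(
  rows=[
    [[0, 0, 0], [0, 0, 0]],
    [[0, 0, 0], [0, 0, 0]],
    [[0, 0, 0], [0, 0, 0]],
    [[0, 0, 0], [0, 0, 0]],
  ],
  grip=0.5,
)

```text
clock: 17.4
position: [631.4, -72.6, 132.6]
ee_rot: [0.046, 0.999, 0.0, -0.001]
contact_force: [-0.3, -0.2, 0.5]
gripper_width: 42.6
grasp_force: 0.0
```

```bash
python3 - <<'E'
from h import *
plan([631.6,-74.4,132.7],174.75)
for c,b in(('scene',(140,260,230,390)),('top',(150,250,160,340))):
    img,d,P=cloud(c); np.savez(c+'4.npz',P=P,img=img); cv2.imwrite(f'pics/{c}4.png',cv2.resize(img[b[0]:b[1],b[2]:b[3]],None,fx=4.4,fy=4.4,interpolation=cv2.INTER_CUBIC))
E
```

```text
t 17.4 pos [631.4 -72.6 132.6] yawx 174.73 F [-0.3 -0.2  0.5] M [ 0.03 -0.    0.04] w 42.6 g 0.0
shift [-0.0015 -0.007  -0.0005] turn [ 0.0002 -0.0004 -0.0001]
```

View pics/scene4.png

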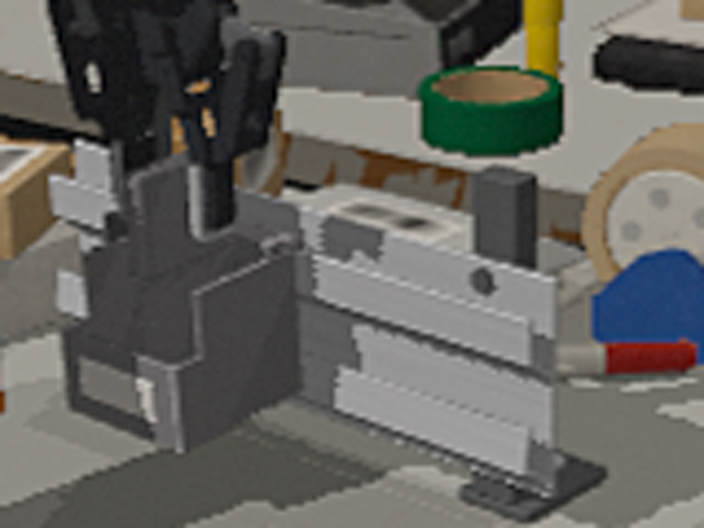

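The fingers are open and clear, and the bin hangs on the rail at crop (180,320) against the block. Next I retract upward, then check.

Request:
arm_command(
  rows=[
    [[0, 0, -0.03], [0, 0, 0]],
    [[0, 0, -0.1], [0, 0, 0]],
    [[0, 0, -0.2], [0, 0, 0]],
    [[0, 0, -0.34], [0, 0, 0]],
    [[0, 0, -0.4], [0, 0, 0]],
  ],
)

```text
clock: 18.0
position: [633.2, -73.6, 237.8]
ee_rot: [0.046, 0.999, -0.0, 0.003]
contact_force: [0.4, -0.2, 0.3]
gripper_width: 42.6
grasp_force: 0.0
```

Request:
arm_command(
  rows=[
    [[0.15, 0, 0], [0, 0, 0]],
    [[0.3, 0, 0], [0, 0, 0]],
    [[0.45, 0, 0], [0, 0, 0]],
    [[0.6, 0, 0], [0, 0, 0]],
    [[0.6, 0, 0], [0, 0, 0]],
  ],
)

```text
clock: 18.5
position: [478.0, -59.6, 234.1]
ee_rot: [0.046, 0.999, 0.0, -0.0]
contact_force: [1.4, -0.6, -0.5]
gripper_width: 43.0
grasp_force: 0.0
```

```bash
python3 - <<'E'
from h import *
plan([631.6,-74.4,232],174.75)
yaw=np.radians(-5.25); ex=np.array([np.cos(yaw),np.sin(yaw)]); ey=np.array([-ex[1],ex[0]]); O=np.array([670.8,-95.])
for c in('scene','top'):
    img,d,P=cloud(c); xr=(P[...,:2]-O)@ex; yr=(P[...,:2]-O)@ey; z=P[...,2]
    m=(xr>-110)&(xr<-5)&(yr>-40)&(yr<54)&(z>135)&(z<185); q=np.c_[xr[m],yr[m]].astype(np.float32)
    print(c,'tab',cv2.minAreaRect(q),'ztop',np.percentile(z[m],97).round(1))
    m=(xr>-110)&(xr<-5)&(yr>-45)&(yr<54)&(z>95)&(z<130); print('bin yr',np.percentile(yr[m],[1,99]).round(1),'xr',np.percentile(xr[m],[1,99]).round(1))
    if c=='top': cv2.imwrite('pics/top5.png',cv2.resize(img[150:250,160:340],None,fx=4.4,fy=4.4,interpolation=cv2.INTER_CUBIC))
E
```

```text
t 18.5 pos [478.  -59.6 234.1] yawx 174.71 F [ 1.4 -0.6 -0.5] M [-0.06 -0.09  0.01] w 43.0 g 0.0
shift [-0.6171 -0.0025  0.008 ] turn [ 0.0003 -0.0002 -0.0002]
scene tab ((-45.52696228027344, 15.427648544311523), (16.904348373413086, 59.60079574584961), 87.6679916381836) ztop 168.7
bin yr [-24.7  53.8] xr [-72.1  -6.4]
top tab ((-43.26904296875, 16.621232986450195), (55.392799377441406, 13.131604194641113), 0.16183197498321533) ztop 171.8
bin yr [-23.7  53.9] xr [-69.2  -5.2]
```

View pics/top5.png

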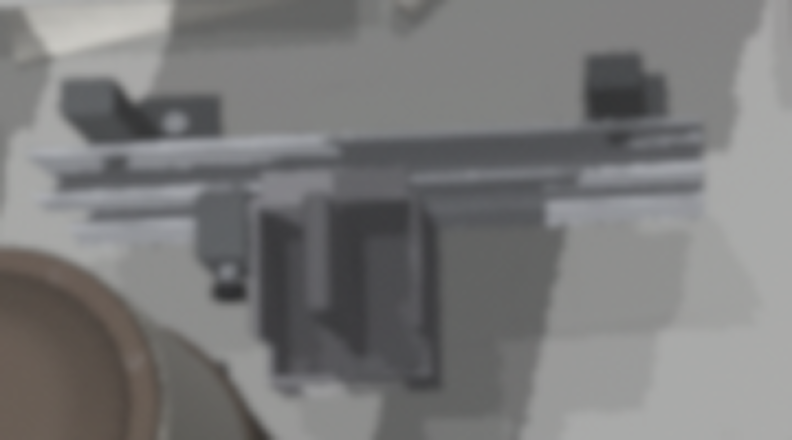

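The top view shows the bin square on the rail at crop (345,280), next to the block at (222,230). A quick numeric check of the gap for any white of the plunger.

```bash
python3 - <<'E'
from h import *
img,d,P=cloud('top'); i0=np.load('top0.npz')['img']
for v in(199,201,203,205,207): print(v,'now',img[v,208:226].mean(1).astype(int).tolist(),'z',P[v,212:224,2].astype(int).tolist()); print('   before',i0[v,208:226].mean(1).astype(int).tolist())
yaw=np.radians(-5.25); ey=np.array([-np.sin(yaw),np.cos(yaw)])
print(((P[203,208:226,:2]-[670.8,-95])@ey).round(1).tolist())
E
```

```text
199 now [96, 97, 97, 97, 97, 96, 94, 92, 98, 105, 96, 76, 65, 65, 68, 73, 78, 84] z [125, 123, 123, 124, 119, 121, 117, 107, 99, 97, 99, 97]
   before [92, 92, 93, 93, 92, 92, 89, 81, 68, 57, 56, 66, 79, 89, 91, 93, 93, 95]
201 now [97, 96, 96, 96, 97, 97, 94, 90, 92, 100, 95, 74, 61, 59, 59, 60, 61, 64] z [127, 123, 125, 122, 123, 122, 119, 108, 97, 89, 81, 77]
   before [92, 92, 93, 92, 92, 92, 89, 81, 71, 74, 95, 116, 127, 124, 110, 98, 98, 104]
203 now [97, 96, 96, 97, 96, 96, 94, 90, 92, 99, 94, 75, 61, 59, 58, 59, 60, 61] z [122, 125, 123, 124, 122, 123, 119, 106, 100, 87, 78, 63]
   before [92, 92, 92, 93, 92, 93, 90, 82, 72, 82, 118, 153, 170, 162, 140, 126, 129, 136]
205 now [97, 97, 97, 97, 98, 97, 95, 89, 90, 99, 94, 75, 62, 59, 58, 58, 60, 66] z [124, 124, 123, 121, 121, 121, 115, 109, 97, 90, 81, 66]
   before [92, 93, 93, 93, 93, 93, 91, 82, 71, 75, 110, 148, 164, 158, 141, 133, 134, 135]
207 now [95, 95, 95, 95, 95, 94, 93, 89, 91, 100, 94, 76, 62, 59, 59, 58, 61, 68] z [125, 122, 123, 123, 119, 120, 123, 112, 100, 87, 82, 70]
   before [91, 91, 91, 90, 90, 91, 89, 81, 68, 60, 66, 86, 109, 124, 130, 133, 134, 134]
[72.2, 70.7, 67.4, 65.3, 64.4, 61.6, 60.0, 57.8, 56.0, 53.7, 52.6, 53.3, 52.4, 52.9, 52.6, 53.6, 52.2, 49.5]
```

```bash
python3 -c "
from bench import arm
print(arm.job_done())"
```

```text
the job is handed in; nothing more can be done
None
```

The bin is hanging by its lip on the top rail, slid home against the end block and released, and I handed the job in after about 19 s; no result was returned. In the top view, no gap or white plunger shows between bin and block.

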